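# Run a fingertip along the curved row of vial caps

### The arm

A 6-joint arm with a two-finger parallel gripper is mounted at the origin on a cart in front of the work surface, level with it; the furniture and walls round the work are solid. World frame = base frame: x ahead of the robot, y to its left, z up, the work surface at z = 0. Lengths are in mm, angles in rad, forces in N, time in s.
With the tool pointing down it reaches from about 350 to 875 mm from the base axis. Payload 4.2 kg.
Tool frame: the origin (TCP) lies between the finger pads, 19 mm behind the fingertips; this is the grasp point; z points along the fingers, y is the line along which they close (so a half turn about z gives the same grasp; the last joint's range is limited). The gripper opens to 85 mm and grips with 20 to 120 N. Pads are 22 mm wide; open, the fingers measure 114 mm over their backs; the gripper's body (76 mm by 85 mm) begins 54 mm behind the grasp point. The pads swing forward as they close: fully open they stand 13 mm farther back than shut.
Start: joints at [1.371, 0.385, 0.008, 0, -1.194, -0.259], TCP at [276.762, 560.359, 250.012] pointing down, gripper open.
Joint ranges: [-3.14, 3.14], [-1.21, 2.06], [-1.07, 1.41], [-3.16, 2.05], [-2.99, -0.16], [-3.1, 3.1]. Speed limits (rad/s): [2.79, 2.79, 3.14, 3.14, 3.14, 3.14].

### API

Orientations are given as a unit quaternion [x, y, z, w].
In Python, from bench import arm gives the robot as it stands.
- The arm moves only by the shell command python3 -m pendant 'ROWS'. ROWS is JSON, a list of rows, each a list of 7 numbers: the shift along the tool's x, y, z in m, then the turn, a rotation vector about the tool's x, y, z in degrees, then the finger opening in m, from 0 to 0.0854. In form: [[x, y, z, wx, wy, wz, fingers], ...]. A call has 1 to 12 rows; each row shifts and turns the commanded pose from where the row before left it, along the tool's axes as they then stand; what a row does not reach is not made up. A row lasts 1/10 s, in which the tool goes at most 50 mm and 8.59 degrees, less where a joint would pass 70% of its speed; a pose out of reach is approached as far as the arm can. A call is refused whole if a number of a shift passes 0.05 or a number of a turn 8.59, either way. A call with a gripper value outside its range is refused whole. The fingers move at their own pace and stop on an object; the grip force is fixed at half the most. Time passes only in rows, so rows that do not move let the fingers close. It gives the time, the measured TCP pose, the force, the opening and the grip force at its end, in the units of the state.
- arm.read_state(): the state, without advancing time (a new reading comes with each control period).
- arm.get_image(name): name is "side" or "top"; returns a dict with "image" (400x640x3 uint8, red, green, blue), "fx", "fy", "cx", "cy" (pixels), "k1" (the pictures are not rectified: a ray, as slopes to the right and down, at radius r is drawn at 1 + k1 r^2 times it, then the intrinsics apply), "xyz" and "rotation" of the camera in the world. Camera axes: x right, y down, z forward; pixel columns grow to the right and rows downward; lengths in mm; the calibration is good to about 2 mm. A picture is of the moment at which its call begins. There is no depth.
- arm.job_done(): hands the job in; it is judged then, once.
The state is a dict: "clock": time; "joints": joint angles; "joint_vel": joint speeds; "joint_efforts": joint torques, N m; "position": TCP position; "ee_rot": TCP orientation; "contact_force": force on the tool from outside, world axes, zero at the start; "wrist_torque": the same for the moment, N m; "gripper_width": finger opening in mm; "grasp_force": force on a finger pad.
Only numpy, scipy, OpenCV 4.12 (cv2) and the standard library are available. Lean on these libraries where they do the work, as an engineer would, in place of code of your own. Each camera call takes 0.05 s, during which the arm holds its last target. There are 200 camera calls.

### The job

With the gripper shut, run the fingertips along the curved row of vial caps in the blue holder, from the green cap to the far end, gently pressing each cap fully home in turn. Make it one pass that follows the curve, staying close over the caps (no more than about 2 cm above them) until the last is down. The fingers may slide from cap to cap or rise a little between them. Do not grip or lift anything, do not shift the holder, and leave the vial and the tweezers beside it alone.

Things in the scene. Friction and masses are not known exactly. Their poses are not given: they have to be found in the camera images.
- holder: Loose blue curved vial holder, weighted (2.5 kg), on the table; 220 mm long, 36 mm wide (44 at the foot), 34 high. Origin: underside, below the middle of the curve. z up, +x to the outside of the bend, +y to the green end. Caps on a circle of radius 110 mm about arc_center, 33 mm apart, at +0.75 (cap 1), 0.45, 0.15, -0.15, -0.45, -0.75 rad (cap 6) from +x about that centre.
- arc_center (a point): Centre of the circle on which the caps stand, at table height: 110 mm from the holder's origin toward its -x, on the hollow side of the bend.
- cap_1_top (a point): Highest point of cap 1 (green, at the end where the pass begins): round and gently domed, 27 mm wide, 8 mm thick (dome 5 mm, rim 3 mm), on a narrower dark plug. Top is 57 mm above the table fully proud, 52 mm when fully home on the vial's neck.
- cap_2_top (a point): Highest point of cap 2 (white): round and gently domed, 27 mm wide, 8 mm thick (dome 5 mm, rim 3 mm), on a narrower dark plug. Top is 57 mm above the table fully proud, 52 mm when fully home on the vial's neck.
- cap_3_top (a point): Highest point of cap 3 (white): round and gently domed, 27 mm wide, 8 mm thick (dome 5 mm, rim 3 mm), on a narrower dark plug. Top is 57 mm above the table fully proud, 52 mm when fully home on the vial's neck.
- cap_4_top (a point): Highest point of cap 4 (white): round and gently domed, 27 mm wide, 8 mm thick (dome 5 mm, rim 3 mm), on a narrower dark plug. Top is 57 mm above the table fully proud, 52 mm when fully home on the vial's neck.
- cap_5_top (a point): Highest point of cap 5 (white): round and gently domed, 27 mm wide, 8 mm thick (dome 5 mm, rim 3 mm), on a narrower dark plug. Top is 57 mm above the table fully proud, 52 mm when fully home on the vial's neck.
- cap_6_top (a point): Highest point of cap 6 (white, the last, at the far end): round and gently domed, 27 mm wide, 8 mm thick (dome 5 mm, rim 3 mm), on a narrower dark plug. Top is 57 mm above the table fully proud, 52 mm when fully home on the vial's neck.
- cap_1 (a joint): How far cap 1 has been pushed down, m: 0 fully proud, 0.005 fully home against its stop (starts between 0 and 0.001). Moves straight down at about 1.5 N and stays where it is left; no spring.
- cap_2 (a joint): How far cap 2 has been pushed down, m: 0 fully proud, 0.005 fully home against its stop (starts between 0 and 0.001). Moves straight down at about 1.5 N and stays where it is left; no spring.
- cap_3 (a joint): How far cap 3 has been pushed down, m: 0 fully proud, 0.005 fully home against its stop (starts between 0 and 0.001). Moves straight down at about 1.5 N and stays where it is left; no spring.
- cap_4 (a joint): How far cap 4 has been pushed down, m: 0 fully proud, 0.005 fully home against its stop (starts between 0 and 0.001). Moves straight down at about 1.5 N and stays where it is left; no spring.
- cap_5 (a joint): How far cap 5 has been pushed down, m: 0 fully proud, 0.005 fully home against its stop (starts between 0 and 0.001). Moves straight down at about 1.5 N and stays where it is left; no spring.
- cap_6 (a joint): How far cap 6 has been pushed down, m: 0 fully proud, 0.005 fully home against its stop (starts between 0 and 0.001). Moves straight down at about 1.5 N and stays where it is left; no spring.
- vial: Loose clear glass vial with grey stopper, 22 mm wide, 48 mm high, standing on the table in the hollow of the bend. Bystander. Origin at the centre of its underside, z up.
- tweezers: Loose steel tweezers, 111 x 13 x 8 mm, lying on the table by the outside of the bend. Bystander. Origin at the centre of the underside.

How it is judged:
By the outcome, as a careful person would: the job done as asked, in the order asked, and still so for the second after the job is handed in, with the robot touching nothing.
It also fails if it takes over 51 s, if anything falls off the work surface, if the arm or the gripper's body presses on something with over 40 N, if the wrist force passes 120 N, or if a joint passes its speed limit or range.

## Working session

There is one attempt and no reset: what is moved stays moved. The work goes in short steps, Python scripts to look and compute and a shell command to move; the robot and the scene stay as the last step left them, time stands still between calls to the robot, and variables do not carry over. Pictures are saved under pics/ and viewed, at most 10 in all, crops included, and the job is handed in when it is done.

```bash
mkdir -p pics
python3 - <<'E'
from bench import arm
import cv2
s=arm.read_state(); print(s)
for n in("top","side"):
    d=arm.get_image(n); cv2.imwrite(f"pics/{n}0.png",d["image"][:,:,::-1]); print({k:v for k,v in d.items() if k!="image"})
E
```

```text
{'clock': 0.0, 'joints': array([ 1.37063443e+00,  3.85566056e-01,  6.58417308e-03, -4.97107955e-04,
       -1.19399250e+00, -2.58622789e-01]), 'joint_vel': array([ 0.00060743,  0.00117308, -0.00093203, -0.00161553, -0.00071794,
       -0.00070568]), 'joint_efforts': array([ 4.44108018e-04, -3.92292416e+01,  1.88402206e+01,  4.18623447e+00,
       -4.69354927e-03, -2.70609050e-06]), 'position': array([276.51206184, 559.88250372, 248.89978502]), 'ee_rot': array([ 9.73783287e-01, -2.27474988e-01, -1.99090103e-04,  1.09531483e-03]), 'contact_force': array([0.4235926, 0.3933828, 1.1228649]), 'wrist_torque': array([ 0.03937708,  0.04479919, -0.01657213]), 'grasp_force': 0.0, 'gripper_width': 85.50964110897178}
{'fx': 490.48309468112683, 'fy': 490.48309468112683, 'cx': 324.9262242868096, 'cy': 200.97571804101452, 'k1': 0.03651715742149528, 'xyz': array([444.9456113 ,  78.38775948, 924.13536932]), 'rotation': array([-0.70412323,  0.70611116, -0.05266569,  0.05332753])}
{'fx': 503.10347107251744, 'fy': 503.10347107251744, 'cx': 313.46503532893564, 'cy': 201.05389563446198, 'k1': 0.016363086727299008, 'xyz': array([584.69879927, 780.25135377, 627.24139845]), 'rotation': array([ 4.09698172e-03,  8.97183997e-01, -4.41637615e-01, -5.55100244e-04])}
```

View pics/top0.png

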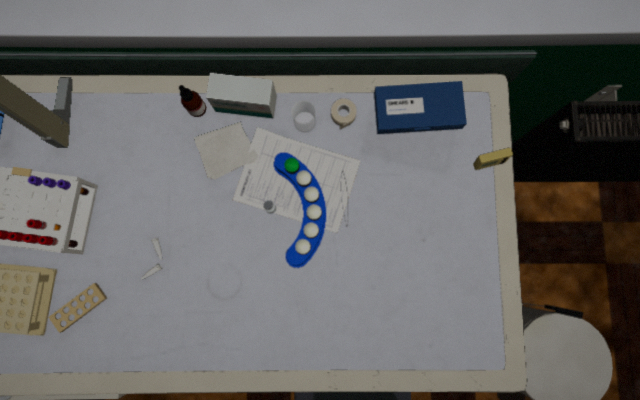

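View pics/side0.png

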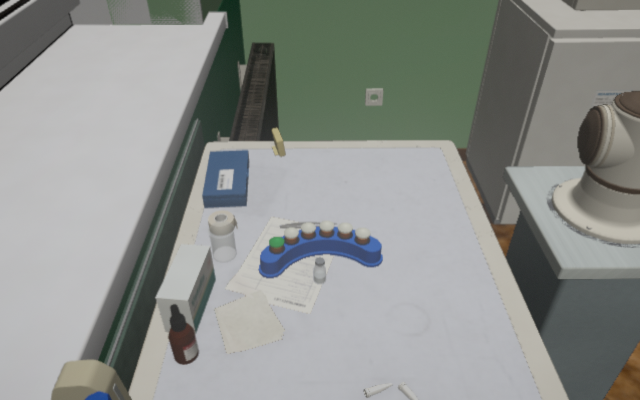

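The top view shows the caps arcing from green at (292,165) to the last at (303,246). The side view shows green at (277,243) and the last at (363,236). I'll enlarge both for accurate centres.

Run:
```python
import cv2
a=cv2.imread("pics/top0.png")[145:273,255:365]; cv2.imwrite("pics/topc.png",cv2.resize(a,(550,600) if 0 else None,fx=4.6,fy=4.6,interpolation=2) if 0 else cv2.resize(a,None,fx=4.5,fy=4.5,interpolation=2))
a=cv2.imread("pics/side0.png")[210:300,250:400]; cv2.imwrite("pics/sidec.png",cv2.resize(a,None,fx=5,fy=5,interpolation=2))
```

```text
(no output)
```

View pics/topc.png

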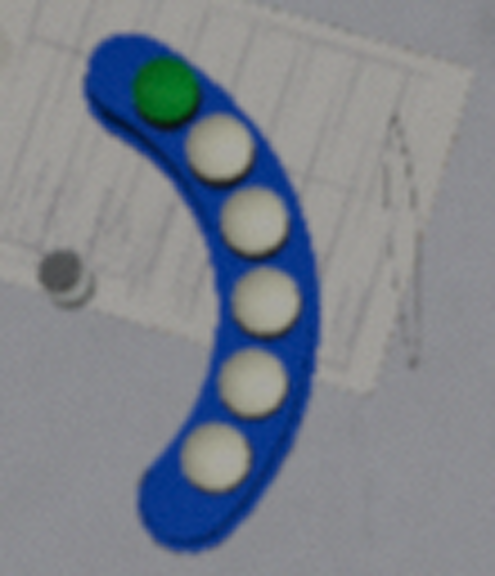

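View pics/sidec.png

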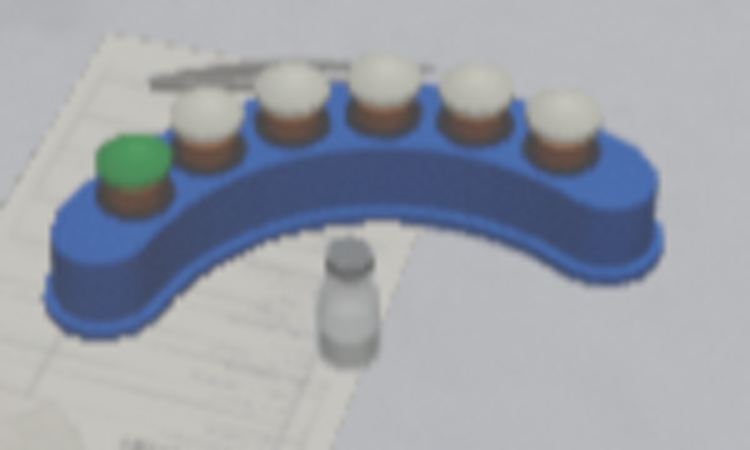

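```bash
cat > h.py <<'E'
import numpy as np
from bench import arm
from scipy.spatial.transform import Rotation as R
from scipy.optimize import least_squares
CAM={"top":(490.48309,324.92622,200.97572,.0365172,[444.9456113,78.38775948,924.13536932],[-0.70412323,0.70611116,-0.05266569,0.05332753]),
"side":(503.10347,313.46504,201.0539,.0163631,[584.69879927,780.25135377,627.24139845],[0.00409698172,0.897183997,-0.441637615,-0.000555100244])}
def proj(c,P):
    f,cx,cy,k,t,q=CAM[c]; p=R.from_quat(q).inv().apply(np.atleast_2d(P)-t)
    s=p[:,:2]/p[:,2:]; s=s*(1+k*(s**2).sum(1,keepdims=True)); return s*f+[cx,cy]
T=np.array([(166,90),(219,149),(254,221),(265,301),(252,382),(215,457)])/4.5+[255,145]
S=np.array([(134,160),(206,116),(292,90),(384,80),(476,88),(565,115)])/5+[250,210]
A=np.array([.75,.45,.15,-.15,-.45,-.75])
def caps(x,y,th,z): return np.c_[x+110*np.cos(A+th),y+110*np.sin(A+th),np.full(6,z)]
E
python3 - <<'E'
from h import *
for i in range(6):
    r=least_squares(lambda P:np.r_[(proj("top",P)[0]-T[i]),(proj("side",P)[0]-S[i])],[450,100,50]); print(i+1,r.x.round(1),r.fun.round(1))
for cs in (["top","side"],["top"],["side"]):
    f=lambda v:np.concatenate([(proj(c,caps(*v[:3],v[3] if len(cs)==2 else 52))-(T if c=="top" else S)).ravel() for c in cs])
    best=min((least_squares(f,[450,100,t,52]) for t in (-2,-1,0,1,2,3)),key=lambda r:r.cost)
    print(cs,best.x.round(3),best.cost.round(2),np.abs(best.fun).max().round(2)); 
    print(caps(*best.x[:3],57)[:,:2].round(1).tolist())
s=arm.read_state();print(R.from_quat(s['ee_rot']).as_matrix().round(3))
E
```

```text
1 [644.2 139.3  46.1] [-0.   0.1 -0.1 -0. ]
2 [619.9 117.6  46.7] [ 0. -0.  0.  0.]
3 [590.1 103.5  46.3] [-0.   0.1 -0.1 -0. ]
4 [557.5  99.   46.9] [-0.   0.2 -0.1 -0. ]
5 [525.  104.2  47.2] [-0.   0.1 -0.1 -0. ]
6 [495.  118.8  47.1] [-0.   0.3 -0.3 -0. ]
['top', 'side'] [558.447 208.914   4.853  46.754] 0.32 0.54
[[644.0, 139.7], [619.7, 117.5], [590.0, 103.5], [557.4, 98.9], [525.0, 104.1], [495.5, 118.7]]
['top'] [558.101 208.672  -1.432  52.   ] 0.12 0.23
[[643.5, 139.3], [619.2, 117.2], [589.4, 103.2], [556.9, 98.7], [524.4, 104.0], [495.0, 118.6]]
['side'] [557.798 214.913  -1.424  52.   ] 0.08 0.23
[[643.7, 146.2], [619.6, 123.9], [589.9, 109.7], [557.4, 104.9], [524.9, 109.9], [495.4, 124.4]]
[[ 0.897 -0.443 -0.001]
 [-0.443 -0.897 -0.002]
 [ 0.     0.002 -1.   ]]
```

Both views agree. The caps lie on a circle of radius 110 mm about (558, 209), running from cap 1 (644, 139.5) to cap 6 (495, 119), and the fit is within 0.5 px. I'll square the tool to the world (tool x = +X, y = −Y), shut the fingers and travel high to cap 1.

```bash
python3 -m pendant '[[0,0,0,0,0,-6.57,0],[0,0,0,0,0,-6.57,0],[0,0,0,0,0,-6.57,0],[0,0,0,0,0,-6.57,0],[0.026,0.03,0,0,0,0,0],[0.026,0.03,0,0,0,0,0],[0.026,0.03,0,0,0,0,0],[0.026,0.03,0,0,0,0,0],[0.026,0.03,0,0,0,0,0],[0.026,0.03,0,0,0,0,0],[0.026,0.03,0,0,0,0,0],[0.026,0.03,0,0,0,0,0]]'
python3 -m pendant '[[0.026,0.03,0,0,0,0,0],[0.026,0.03,0,0,0,0,0],[0.026,0.03,0,0,0,0,0],[0.026,0.03,0,0,0,0,0],[0.026,0.03,0.02,0,0,0,0],[0.026,0.03,0.03,0,0,0,0],[0,0,0.03,0,0,0,0],[0,0,0.03,0,0,0,0],[0,0,0,0,0,0,0],[0,0,0,0,0,0,0],[0,0,0,0,0,0,0],[0,0,0,0,0,0,0]]'
```

```text
clock: 1.3
position: [485.3, 318.8, 249.7]
ee_rot: [1.0, 0.0, -0.0, 0.0]
contact_force: [0.1, 0.9, -0.5]
gripper_width: 0.2
grasp_force: 0.0
clock: 2.5
position: [641.6, 141.1, 142.3]
ee_rot: [1.0, 0.0, 0.002, -0.001]
contact_force: [-0.7, -0.0, 0.6]
gripper_width: 0.1
grasp_force: 0.0
```

```bash
python3 -m pendant '[[0.001,0.001,0.02,0,0,0,0],[0.001,0.001,0.02,0,0,0,0],[0,0,0.01,0,0,0,0],[0,0,0.006,0,0,0,0],[0,0,0,0,0,0,0],[0,0,0,0,0,0,0],[0,0,0,0,0,0,0]]'
python3 - <<'E'
from h import *
import cv2
s=arm.read_state(); print(s['position'],s['contact_force'])
a=arm.get_image("side")["image"][:,:,::-1]; b=arm.get_image("top")["image"][:,:,::-1]
a=cv2.resize(a[180:300,230:390],None,fx=4.5,fy=4.5,interpolation=2)
cv2.imwrite("pics/s1.png",a)
p=proj("side",s['position']+[0,0,-19]); print(p,(p-[230,180])*4.5)
E
```

```text
clock: 3.2
position: [643.3, 138.6, 85.1]
ee_rot: [1.0, 0.0, 0.001, -0.0]
contact_force: [-0.0, -0.1, -0.0]
gripper_width: 0.1
grasp_force: 0.0
[643.29813157 138.61933354  85.14811195] [-0.04278988 -0.11871295 -0.03486081]
[[276.68719002 232.84600538]] [[210.0923551  237.80702419]]
```

View pics/s1.png

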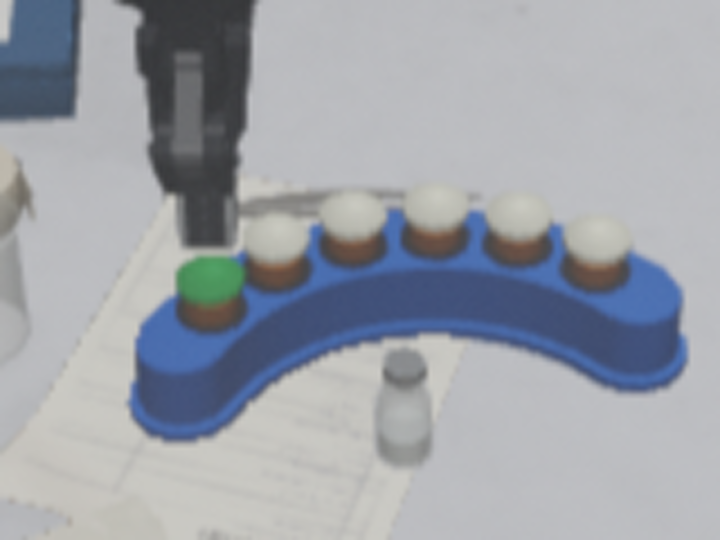

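The tip (208,246) stands right over the green cap (210,265), about 9 mm above it. I'll press gently while watching the force.

```bash
python3 -m pendant '[[0.001,-0.002,0.004,0,0,0,0],[0,0,0.002,0,0,0,0],[0,0,0.002,0,0,0,0],[0,0,0.001,0,0,0,0],[0,0,0.001,0,0,0,0],[0,0,0.001,0,0,0,0],[0,0,0,0,0,0,0],[0,0,0,0,0,0,0]]'
python3 -m pendant '[[0,0,0.001,0,0,0,0],[0,0,0.001,0,0,0,0],[0,0,0,0,0,0,0]]'
```

```text
clock: 4.1
position: [643.8, 140.3, 73.0]
ee_rot: [1.0, -0.0, 0.0, -0.0]
contact_force: [-0.9, -0.0, 0.2]
gripper_width: -0.1
grasp_force: 0.2
clock: 4.4
position: [643.8, 140.3, 71.0]
ee_rot: [1.0, -0.0, 0.0, -0.0]
contact_force: [-0.1, 0.8, 0.8]
gripper_width: 0.1
grasp_force: 0.4
```

```bash
for i in 1; do python3 -m pendant '[[0,0,0.0005,0,0,0,0],[0,0,0,0,0,0,0]]'; python3 -m pendant '[[0,0,0.0005,0,0,0,0],[0,0,0,0,0,0,0]]';python3 -m pendant '[[0,0,0.0005,0,0,0,0],[0,0,0,0,0,0,0]]'; done | grep -E "pos|contact"
```

```text
position: [643.8, 140.4, 70.6]
contact_force: [-1.6, -0.5, 2.2]
position: [643.9, 140.4, 70.5]
contact_force: [-1.9, 0.4, 3.9]
position: [643.9, 140.3, 70.4]
contact_force: [-1.7, -0.5, 7.3]
```

Cap 1 seats at TCP z≈70.5: past that the force climbs steeply to 7 N. Next is cap 2, rising 10 mm and following the curve.

```bash
python3 -m pendant '[[0,0,-0.005,0,0,0,0],[0,0,-0.005,0,0,0,0],[-0.012,0.011,0,0,0,0,0],[-0.0125,0.0112,0,0,0,0,0],[0,0,0,0,0,0,0],[0,0,0.004,0,0,0,0],[0,0,0.002,0,0,0,0],[0,0,0.001,0,0,0,0],[0,0,0.001,0,0,0,0],[0,0,0.001,0,0,0,0],[0,0,0,0,0,0,0]]'
for i in 1; do python3 -m pendant '[[0,0,0.0005,0,0,0,0],[0,0,0,0,0,0,0]]'; python3 -m pendant '[[0,0,0.0005,0,0,0,0],[0,0,0,0,0,0,0]]'; done | grep -E "pos|contact"
```

```text
clock: 6.1
position: [619.7, 118.4, 70.6]
ee_rot: [1.0, 0.0, 0.0, -0.0]
contact_force: [0.9, 0.8, 0.7]
gripper_width: -0.2
grasp_force: 0.6
position: [619.7, 118.4, 70.5]
contact_force: [0.3, -0.1, 2.9]
position: [619.7, 118.4, 70.4]
contact_force: [-0.3, -0.2, 5.7]
```

```bash
python3 -m pendant '[[0,0,-0.005,0,0,0,0],[0,0,-0.005,0,0,0,0],[-0.0155,0.0085,0,0,0,0,0],[-0.0142,0.0055,0,0,0,0,0],[0,0,0,0,0,0,0],[0,0,0.004,0,0,0,0],[0,0,0.002,0,0,0,0],[0,0,0.001,0,0,0,0],[0,0,0.001,0,0,0,0],[0,0,0.001,0,0,0,0],[0,0,0.0005,0,0,0,0],[0,0,0.0005,0,0,0,0]]'
python3 -m pendant '[[0,0,0,0,0,0,0]]'
python3 - <<'E'
from h import *
import cv2
a=arm.get_image("side")["image"][:,:,::-1]
cv2.imwrite("pics/s2.png",cv2.resize(a[180:300,230:390],None,fx=4.5,fy=4.5,interpolation=2))
E
```

```text
clock: 7.7
position: [590.1, 104.4, 70.4]
ee_rot: [1.0, 0.0, 0.001, -0.0]
contact_force: [-0.9, -0.5, 7.7]
gripper_width: 0.2
grasp_force: 3.6
clock: 7.8
position: [590.1, 104.3, 70.5]
ee_rot: [1.0, 0.0, 0.001, -0.0]
contact_force: [-0.7, -0.6, 5.2]
gripper_width: 0.3
grasp_force: 2.6
```

View pics/s2.png

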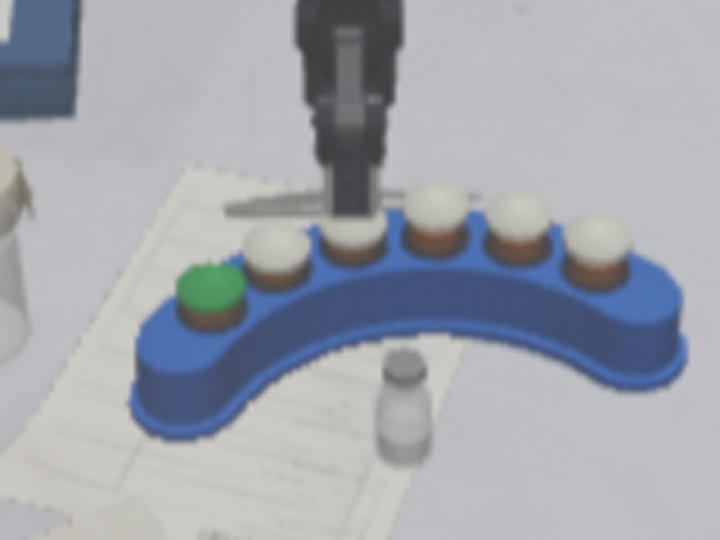

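Caps 1 to 3 are down: at (210,285), (277,250) and (352,230) the plugs show only as a thin band. Caps 4 to 6 are still proud, and the holder and vial have not moved. On to caps 4, 5 and 6.

```bash
python3 -m pendant '[[0,0,-0.005,0,0,0,0],[0,0,-0.005,0,0,0,0],[-0.016,0.0038,0,0,0,0,0],[-0.0166,0.0008,0,0,0,0,0],[0,0,0,0,0,0,0],[0,0,0.004,0,0,0,0],[0,0,0.002,0,0,0,0],[0,0,0.001,0,0,0,0],[0,0,0.001,0,0,0,0],[0,0,0.001,0,0,0,0],[0,0,0.0005,0,0,0,0],[0,0,0.0005,0,0,0,0]]'
python3 -m pendant '[[0,0,0,0,0,0,0]]'
python3 -m pendant '[[0,0,-0.005,0,0,0,0],[0,0,-0.005,0,0,0,0],[-0.0162,-0.0009,0,0,0,0,0],[-0.0162,-0.0042,0,0,0,0,0],[0,0,0,0,0,0,0],[0,0,0.004,0,0,0,0],[0,0,0.002,0,0,0,0],[0,0,0.001,0,0,0,0],[0,0,0.001,0,0,0,0],[0,0,0.001,0,0,0,0],[0,0,0.0005,0,0,0,0],[0,0,0.0005,0,0,0,0]]'
python3 -m pendant '[[0,0,0,0,0,0,0]]'
```

```text
clock: 9.05
position: [557.7, 99.8, 70.4]
ee_rot: [1.0, 0.0, 0.001, -0.0]
contact_force: [-1.7, 1.0, 7.2]
gripper_width: -0.3
grasp_force: 3.7
clock: 9.15
position: [557.6, 99.8, 70.4]
ee_rot: [1.0, 0.0, 0.001, -0.0]
contact_force: [-0.1, 0.7, 5.3]
gripper_width: 0.3
grasp_force: 2.6
clock: 10.35
position: [525.1, 104.8, 70.3]
ee_rot: [1.0, 0.0, 0.001, -0.0]
contact_force: [-1.2, 0.6, 9.9]
gripper_width: 0.2
grasp_force: 4.2
clock: 10.45
position: [525.1, 104.8, 70.4]
ee_rot: [1.0, 0.0, 0.001, -0.0]
contact_force: [-0.6, -0.5, 6.0]
gripper_width: 0.2
grasp_force: 2.9
```

```bash
python3 -m pendant '[[0,0,-0.005,0,0,0,0],[0,0,-0.005,0,0,0,0],[-0.0153,-0.0058,0,0,0,0,0],[-0.0145,-0.0088,0,0,0,0,0],[0,0,0,0,0,0,0],[0,0,0.004,0,0,0,0],[0,0,0.002,0,0,0,0],[0,0,0.001,0,0,0,0],[0,0,0.001,0,0,0,0],[0,0,0.001,0,0,0,0],[0,0,0.0005,0,0,0,0],[0,0,0.0005,0,0,0,0]]'
python3 -m pendant '[[0,0,0,0,0,0,0],[0,0,0,0,0,0,0]]'
python3 -m pendant '[[0,0,-0.005,0,0,0,0],[0,0,-0.006,0,0,0,0],[0,0,0,0,0,0,0]]'
python3 - <<'E'
from h import *
import cv2
a=arm.get_image("side")["image"][:,:,::-1]
cv2.imwrite("pics/s3.png",cv2.resize(a[180:300,230:390],None,fx=4.5,fy=4.5,interpolation=2))
E
```

```text
clock: 11.65
position: [495.3, 119.4, 70.3]
ee_rot: [1.0, 0.0, 0.001, -0.0]
contact_force: [-2.7, 0.1, 8.0]
gripper_width: -0.1
grasp_force: 4.4
clock: 11.85
position: [495.3, 119.4, 70.4]
ee_rot: [1.0, 0.0, 0.001, -0.0]
contact_force: [-1.6, 1.0, 6.3]
gripper_width: 0.2
grasp_force: 3.0
clock: 12.15
position: [495.0, 119.3, 81.2]
ee_rot: [1.0, -0.0, 0.0, -0.0]
contact_force: [0.4, -0.1, -0.2]
gripper_width: 0.2
grasp_force: 0.0
```

View pics/s3.png

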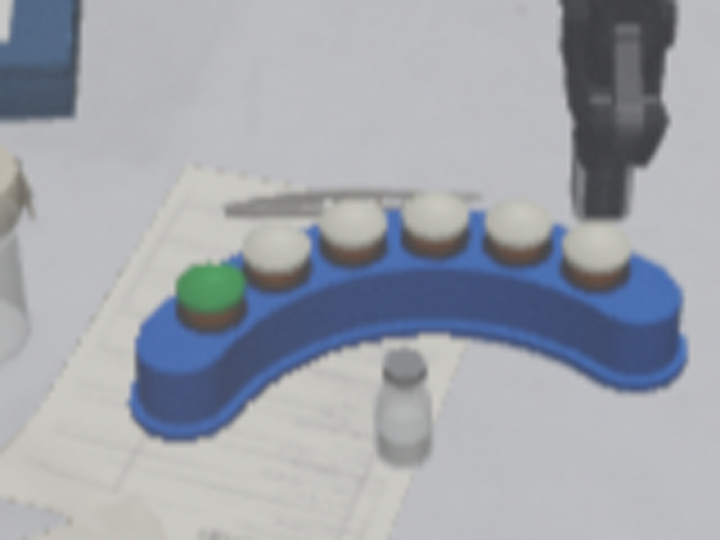

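All six caps sit equally low, at (210,285) through (597,248). The holder, vial and tweezers have not moved. I'll raise the arm clear and hand in.

```bash
python3 -m pendant '[[0,0,-0.03,0,0,0,0],[0,0,-0.03,0,0,0,0],[0,0,-0.03,0,0,0,0],[0,0,0,0,0,0,0],[0,0,0,0,0,0,0],[0,0,0,0,0,0,0]]'
python3 -c "from bench import arm; print(arm.job_done())"
```

```text
clock: 12.8
position: [493.9, 118.8, 169.4]
ee_rot: [1.0, -0.0, -0.001, 0.0]
contact_force: [-0.0, 0.1, 0.2]
gripper_width: 0.1
grasp_force: 0.0
the job is handed in; nothing more can be done
None
```

I pressed all six caps home in order from the green end, in one pass along the curve with readings of 10 N or less; the last picture shows them equally low and the holder, vial and tweezers unmoved, and I handed the job in at about 13 s.

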